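# Load the bench bottle filler and wind its tray under the nozzles

## Task

Get the bench filler ready for its next run: stand every open amber bottle upright in the steel tray, one to a bay, while the tray is still out, then fit the loose crank on the square drive end and wind the loaded tray in, clockwise, until its pointer meets the red line under the nozzles. Take the crank off and stand it back in its blue rest, and turn the volume dial until its white pointer is at the red batch tab. Leave the other things on the bench where they are.

Things in the scene. Friction and masses are not known exactly. Their poses are not given: they have to be found in the camera images.
- bottle1: open amber bottle to be filled (2 to 4 of the four are present; None if absent), 50 mm diameter, 130 mm tall, about 140 g, straight neck 29 mm diameter from 98 to 130 mm above its underside with a dark mouth, white label round the body; origin at the centre of its underside, z up when standing. They start standing on a pale blue sheet on the bench.
- bottle2: open amber bottle to be filled (2 to 4 of the four are present; None if absent), 50 mm diameter, 130 mm tall, about 140 g, straight neck 29 mm diameter from 98 to 130 mm above its underside with a dark mouth, white label round the body; origin at the centre of its underside, z up when standing. They start standing on a pale blue sheet on the bench.
- bottle3: open amber bottle to be filled (2 to 4 of the four are present; None if absent), 50 mm diameter, 130 mm tall, about 140 g, straight neck 29 mm diameter from 98 to 130 mm above its underside with a dark mouth, white label round the body; origin at the centre of its underside, z up when standing. They start standing on a pale blue sheet on the bench.
- bottle4: open amber bottle to be filled (2 to 4 of the four are present; None if absent), 50 mm diameter, 130 mm tall, about 140 g, straight neck 29 mm diameter from 98 to 130 mm above its underside with a dark mouth, white label round the body; origin at the centre of its underside, z up when standing. They start standing on a pale blue sheet on the bench.
- tray_floor (a point): steel tray, four bays in a row along its x: this point is its centre, on the inner floor. Bay centres at x = -93, -31, 31, 93 mm, y = 0; each 58 x 58 mm inside, walls 4 mm, 30 mm high, plus a guide rail of the same opening 52 to 60 mm above the floor. Moves with the tray along its +y; any bays will do. Nozzle head: 184 mm above the bench, 110 mm along +y from the tray at travel 0.
- carriage (a joint): tray travel (m): starts at 0 to 0.02 (out, open above, for loading); 0.110 when its pointer meets the red line and the bays stand under the nozzles; end stop at 0.125, past the line. Moved only by the drive end: 32 mm per full turn, inwards when turned clockwise seen from above. Stays where it is left.
- tray_pointer (a point): tip of the small black pointer on the tray's -x end, the end farther from the robot; rides along a white scale strip on the filler's bed
- red_line (a point): the red line across the white scale strip, under the end of the nozzle head; the tray is wound in right when tray_pointer stands beside it (same place along the tray's y)
- drive_top (a point): centre of the top of the square drive end, upright on the grey gearbox (72 mm square, collar top 70 mm above the bench) at the filler's end away from the nozzles: 18 mm square, sides along this frame's x and y (which turn with it), 31 mm tall, its top 5 mm tapered to 12 mm; this point is 101 mm above the bench.
- drive (a joint): angle of the drive end (rad), positive clockwise from above, no end stops of its own; 2 pi per 32 mm of tray travel; turning takes about 0.22 N m (some 4 N at the crank handle)
- crank: removable crank, 0.5 kg; origin at the centre of its hub's underside, z up. Hub 46 mm square, 34 mm tall, with a square socket 19.6 mm wide, 28 mm deep below, sides along crank x, y (fits the drive end in any quarter turn, 5 degrees of play; seated, its origin is 28 mm below drive_top). Arm 24 mm wide, 34 to 44 mm up, runs 80 mm along +x to the handle. Starts standing in the blue rest, any yaw.
- crank_boss (a point): point to lift the crank by: 68 mm above the crank's origin on the square boss (22 mm square, sides along crank x and y, 44 to 80 mm above the origin, red-topped) over the hub
- crank_handle (a point): middle of the black upright handle of the crank, which spins freely on its own pin: 24 mm diameter, from 46 to 106 mm above the crank's origin, 65 mm out along crank +x; this point is 78 mm above the origin
- rest: shallow blue plastic tray, the crank's rest: 130 x 100 x 20 mm outside, walls and floor 4 mm; origin at the centre of its underside. The crank stands in it with its hub on the floor, handle upward.
- dial_grip (a point): volume dial on the white controller box: point on its vertical axis at the height to grip, on a black bar grip 48 mm long (along this frame's x), 15 mm wide, 28 mm tall; the bar's top is 6 mm above this point, and a 50 mm disc lies under it 21 mm below this point. This point is 85 mm above the bench, the box top 50 mm.
- dial (a joint): angle of the dial (rad), 0 to 5.0, positive clockwise from above; stiff enough (0.05 N m) to stay where it is left
- dial_pointer (a point): tip of the dial's white pointer, 36 mm out from the axis on the dial's -x side
- batch_tab (a point): the red batch tab on the dial's scale ring, 36 mm from the same axis: it marks where the pointer must end; it does not need touching
- tab (a joint): angle of the red batch tab (rad), measured like dial: the pointer is at the tab when the two are equal
- stock_a: bystander: closed white bottle with blue cap, 54 mm diameter, 150 mm tall; origin at the underside
- stock_b: bystander: another closed white bottle with blue cap, same size
- beaker: bystander: glass beaker, 70 mm diameter, 85 mm tall; origin at the underside
- cylinder: bystander: clear measuring cylinder on a blue foot 64 mm across, 212 mm tall; origin at the underside
- roll: bystander: roll of label paper standing on end, 90 mm diameter, 50 mm tall; origin at the underside

How it is judged:
On the way, in this order (a step that is already met when the one before it is completed fails the run):
1. every amber bottle stands upright in a bay of the tray while the tray is still out, clear of the nozzles (x of bottle1 in the frame of tray_floor between -0.118 and 0.118 m and y of bottle1 in the frame of tray_floor between -0.01 and 0.01 m and z of bottle1 in the frame of tray_floor between -0.004 and 0.006 m and angle between each of bottle1, bottle2, bottle3, bottle4's own z axis and vertical below 0.12 rad and x of bottle2 in the frame of tray_floor between -0.118 and 0.118 m and y of bottle2 in the frame of tray_floor between -0.01 and 0.01 m and z of bottle2 in the frame of tray_floor between -0.004 and 0.006 m and x of bottle3 in the frame of tray_floor between -0.118 and 0.118 m and y of bottle3 in the frame of tray_floor between -0.01 and 0.01 m and z of bottle3 in the frame of tray_floor between -0.004 and 0.006 m and x of bottle4 in the frame of tray_floor between -0.118 and 0.118 m and y of bottle4 in the frame of tray_floor between -0.01 and 0.01 m and z of bottle4 in the frame of tray_floor between -0.004 and 0.006 m and value of joint carriage below 0.035 m), for 0.2 s.
2. with the crank seated on the square drive end, the tray's pointer is at the red line (within 3 mm) (value of joint carriage between 0.107 and 0.113 m and horizontal distance between crank and drive_top below 0.005 m and z of crank in the frame of drive_top below -0.022 m and angle between crank's own z axis and vertical below 0.12 rad), for 0.2 s.
At the end, for the whole second after the job is handed in: Every amber bottle present stands upright on the floor of a tray bay; the tray's pointer is within 3 mm of the red line; the crank stands upright inside the blue rest; the dial's white pointer tip is within 4.5 mm (about 7 degrees) of the red batch tab (x of bottle1 in the frame of tray_floor between -0.118 and 0.118 m and y of bottle1 in the frame of tray_floor between -0.01 and 0.01 m and z of bottle1 in the frame of tray_floor between -0.004 and 0.006 m and angle between each of bottle1, bottle2, bottle3, bottle4, crank's own z axis and vertical below 0.12 rad and x of bottle2 in the frame of tray_floor between -0.118 and 0.118 m and y of bottle2 in the frame of tray_floor between -0.01 and 0.01 m and z of bottle2 in the frame of tray_floor between -0.004 and 0.006 m and x of bottle3 in the frame of tray_floor between -0.118 and 0.118 m and y of bottle3 in the frame of tray_floor between -0.01 and 0.01 m and z of bottle3 in the frame of tray_floor between -0.004 and 0.006 m and x of bottle4 in the frame of tray_floor between -0.118 and 0.118 m and y of bottle4 in the frame of tray_floor between -0.01 and 0.01 m and z of bottle4 in the frame of tray_floor between -0.004 and 0.006 m and value of joint carriage between 0.107 and 0.113 m and horizontal distance between dial_pointer and batch_tab below 0.0045 m and x of crank in the frame of rest between -0.05 and 0.05 m and y of crank in the frame of rest between -0.035 and 0.035 m and z of crank in the frame of rest below 0.012 m and linear speed of crank below 0.02 m/s); the robot touches nothing.
It fails at once if a bystander (white stock bottle, beaker, measuring cylinder, label roll) is pushed more than 30 mm or tipped over (distance of any of stock_a, stock_b, beaker, cylinder, roll from where it was at the start of the episode above 0.03 m or angle between any of stock_a, stock_b, beaker, cylinder, roll's own z axis and vertical above 0.5 rad).
Of bottle1, bottle2, bottle3, bottle4 only 2 to 4 are there at a start; the rules pass over those that are not, and their reading is None.
At some moment in a run one of bottle1, bottle2, bottle3, bottle4 may be knocked a few centimetres aside while the robot is not near it.
Once in a run the grip may slacken for a moment while it holds something.
It also fails if it takes over 210 s, if anything falls off the work surface, if the arm or the gripper's body presses on something with over 40 N, if the wrist force passes 120 N, or if a joint passes its speed limit or range.

## Robot

A 7-joint arm with a two-finger parallel gripper is mounted at the origin on the work surface. World frame = base frame: x ahead of the robot, y to its left, z up, the work surface at z = 0. Lengths are in m, angles in rad, forces in N, time in s.
With the tool pointing down it reaches from about 0.4 to 0.85 m from the base axis. Payload 6.9 kg.
Tool frame: the origin (TCP) lies at the very end of the fingers, on their centre line; the grasp point (between the pads) lies 19 mm behind it (r.grip_depth is the z of the grasp point in the tool frame, in m); z points along the fingers, y is the line along which they close (so a half turn about z gives the same grasp; the last joint's range is limited). The gripper opens to 85 mm and grips with 20 to 120 N. Pads are 22 mm wide; open, the fingers measure 114 mm over their backs; the gripper's body (76 mm by 85 mm) begins 54 mm behind the grasp point. The pads swing forward as they close: fully open they stand 13 mm farther back than shut.
Start: joints at [0.105, 0.507, -0.238, 1.5, 0.126, 1.149, -0.155], TCP at [0.625, -0, 0.231] pointing down, gripper open.
Joint ranges: [-3.08, 3.08], [-0.24, 2.05], [-1.43, 1.35], [0, 2.5], [-1.52, 4.66], [0.17, 1.96], [-2.89, 2.89]. Speed limits (rad/s): [2.39, 2.39, 3.14, 3.14, 3.14, 3.14, 3.14].

## Interface

Orientations are given as a 3x3 rotation matrix whose columns are the frame's x, y, z axes.
In Python, from plant import r gives the robot as it stands. Calls block until the motion is done:
- r.move_to(position, orientation): joint-space move of the TCP to a pose.
- r.move_l(position, rate=0.15, frame=None, threshold=None): straight line of the TCP; frame=None keeps the orientation; rate is the mean speed in m/s. With threshold (N) it stops when the force on the tool has changed by that much, and returns True; else False.
- r.move_j(angles): joint-space move.
- r.open() and r.close(force=None): open the fingers fully, or close them until they stop; force is the grip in N (None keeps the last).
- r.sleep(seconds).
- r.inverse_kinematics(position, orientation): joint angles nearest the present ones, or None.
- r.grab_frame(name): name is "scene" or "side" or "wrist"; returns the picture (420x560x3 uint8, blue, green, red); there is no depth.
- r.calibration(name): a dict with "mtx" (3x3 intrinsics, pixels), "extrinsics" (4x4, takes a point from camera to world coordinates). Camera axes: x right, y down, z forward; pixel columns grow to the right and rows downward; lengths in m; the calibration is good to about 2 mm. A picture is of the moment at which its call begins: read the wrist's pose just before it. calibration takes no time and is no camera call; for the wrist camera it gives the pose at the moment of the call.
A pose or a line that the arm cannot do raises r.PlanningError and nothing moves.
- r.finish_job(): hands the job in; it is judged then, once.
Readings, each from a call of its own:
- r.read_clock(): time.
- r.read_joints(): joint angles.
- r.read_dq(): joint speeds.
- r.read_joint_efforts(): joint torques, N m.
- r.read_tool_pos(): TCP position.
- r.read_tool_rot(): TCP orientation.
- r.read_ft_force(): force on the tool from outside, world axes, zero at the start.
- r.read_moment(): the same for the moment, N m.
- r.read_gripper_width(): finger opening in m.
- r.read_grip_force(): force on a finger pad.
Only numpy, scipy, OpenCV 4.12 (cv2) and the standard library are available. Lean on these libraries where they do the work, as an engineer would, in place of code of your own. Each camera call takes 0.05 s, during which the arm holds its last target. There are 200 camera calls.

## Working session

There is one attempt and no reset: what is moved stays moved. The work goes in short steps, each a Python script; the robot and the scene stay as the last script left them, time stands still between calls to the robot, and variables do not carry over. Pictures are saved under pics/ and viewed, at most 14 in all, crops included, and the job is handed in when it is done.

```bash
mkdir -p pics; ls; python3 - <<'E'
from plant import r
import cv2
for n in("scene","side"):
    cv2.imwrite(f"pics/{n}0.png",cv2.resize(r.grab_frame(n),(800,600),interpolation=cv2.INTER_CUBIC))
    c=r.calibration(n);print(n,c["mtx"],c["extrinsics"])
print(r.grip_depth,r.read_clock())
E
```

```text
pics
plant.py
scene [[382.29203132   0.         272.35820613]
 [  0.         382.29203132 212.94904962]
 [  0.           0.           1.        ]] [[-0.39381608  0.5600119  -0.72890024  1.3716601 ]
 [ 0.91904988  0.22608563 -0.32285073  0.42865416]
 [-0.01600638 -0.7970395  -0.60371503  0.75080284]
 [ 0.          0.          0.          1.        ]]
side [[492.54203215   0.         276.70851698]
 [  0.         492.54203215 211.05493293]
 [  0.           0.           1.        ]] [[-0.99434633 -0.06025544  0.08743377  0.44469817]
 [-0.10418855  0.71257594 -0.69381574  1.08138028]
 [-0.02049703 -0.69900273 -0.71482519  1.15954008]
 [ 0.          0.          0.          1.        ]]
-0.0187 0.1
```

View pics/scene0.png

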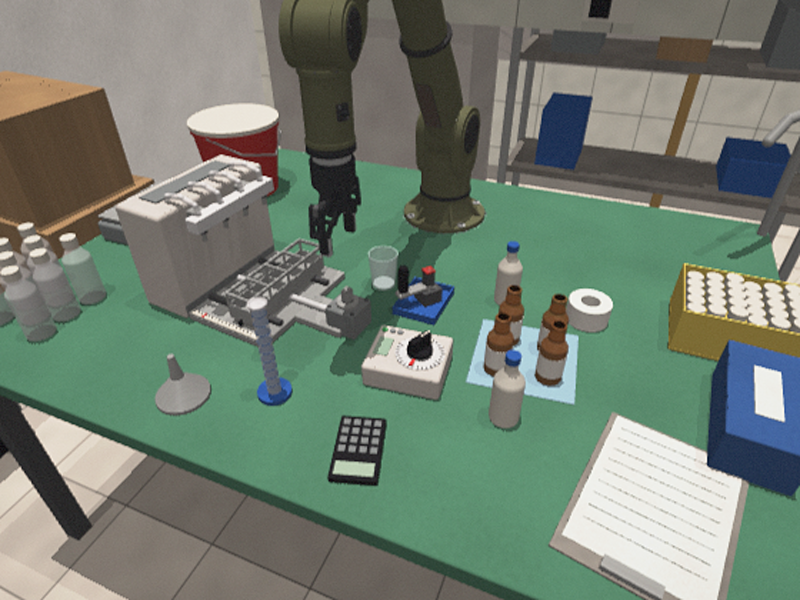

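View pics/side0.png

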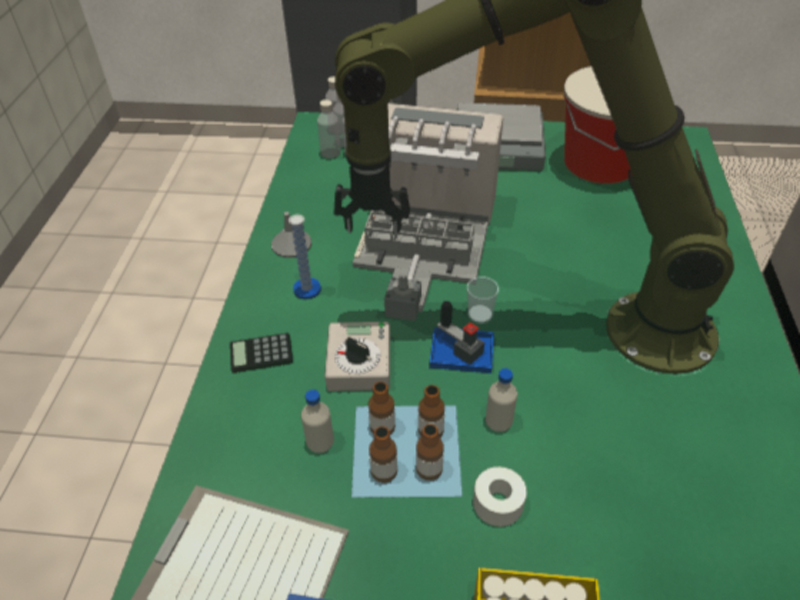

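The scene holds four amber bottles on the sheet, with mouths in the side view at about (380,388), (432,392), (381,434) and (430,432). The crank is in its rest with the red boss at (470,328) and the handle at (447,308). The gearbox is at (403,290), the dial at (357,350), and the tray is under the gripper.

```bash
cat > h.py <<'E'
from plant import r
import numpy as np, cv2
S=np.array
def px(n,uv,z,c=None,s=0.7):
    c=c or r.calibration(n); K,E=c["mtx"],c["extrinsics"]
    d=E[:3,:3]@np.linalg.inv(K)@S([uv[0]*s,uv[1]*s,1.]); t=(z-E[2,3])/d[2]
    return E[:3,3]+t*d
def proj(n,p,c=None):
    c=c or r.calibration(n); K,E=c["mtx"],c["extrinsics"]
    q=K@(E[:3,:3].T@(S(p)-E[:3,3])); return q[:2]/q[2]
def down(a):  # tool x axis at yaw a, z down
    c,s=np.cos(a),np.sin(a); return S([[c,s,0],[s,-c,0],[0,0,-1.]])
E
python3 - <<'E'
from h import *
P={'b':[(380,388),.13],'b_':[(432,392),.13],'b2':[(381,434),.13],'b3':[(430,432),.13],'drv':[(403,282),.101],'boss':[(470,328),.084],'hand':[(447,306),.11],'dial':[(357,347),.091],'beaker':[(482,287),.085],'stA':[(505,376),.15],'stB':[(312,397),.15],'cyl':[(297,219),.212],'roll':[(500,487),.05],'trayNearR':[(470,240),.07],'trayL':[(368,232),.07]}
for k,(uv,z) in P.items(): print(k,px("side",uv,z).round(3))
Q={'b':[(514,290),.13],'b_':[(559,299),.13],'b2':[(502,319),.13],'b3':[(558,325),.13],'drv':[(350,293),.101],'boss':[(428,270),.084],'hand':[(403,268),.11],'dial':[(420,340),.091],'cyl':[(258,302),.212]}
for k,(uv,z) in Q.items(): print(k,px("scene",uv,z).round(3))
print(r.calibration("wrist"), r.read_tool_rot().round(3))
E
```

```text
b [0.575 0.304 0.13 ]
b_ [0.48  0.305 0.13 ]
b2 [0.562 0.403 0.13 ]
b3 [0.478 0.391 0.13 ]
drv [ 0.564 -0.006  0.101]
boss [0.415 0.1   0.084]
hand [0.465 0.067 0.11 ]
dial [0.639 0.177 0.091]
beaker [ 0.393 -0.021  0.085]
stA [0.35  0.272 0.15 ]
stB [0.691 0.35  0.15 ]
cyl [ 0.796 -0.066  0.212]
roll [0.351 0.44  0.05 ]
trayNearR [ 0.423 -0.193  0.07 ]
trayL [ 0.668 -0.203  0.07 ]
b [0.49  0.303 0.13 ]
b_ [0.487 0.388 0.13 ]
b2 [0.586 0.304 0.13 ]
b3 [0.566 0.4   0.13 ]
drv [ 0.582 -0.007  0.101]
boss [0.42  0.102 0.084]
hand [0.47  0.063 0.11 ]
dial [0.654 0.171 0.091]
cyl [ 0.797 -0.063  0.212]
{'mtx': array([[319.68827381,   0.        , 281.97054152],
       [  0.        , 319.68827381, 212.49540434],
       [  0.        ,   0.        ,   1.        ]]), 'extrinsics': array([[ 9.99999036e-01,  1.61770985e-04, -1.37935206e-03,
         6.24343207e-01],
       [-2.50189690e-04, -9.55959888e-01, -2.93497239e-01,
         7.53147744e-02],
       [-1.36608458e-03,  2.93497301e-01, -9.55958926e-01,
         3.73032246e-01],
       [ 0.00000000e+00,  0.00000000e+00,  0.00000000e+00,
         1.00000000e+00]])} [[ 0.     1.    -0.002]
 [ 1.    -0.    -0.   ]
 [-0.    -0.002 -1.   ]]
```

```bash
python3 - <<'E'
from h import *
import pickle
R=down(np.pi/2); C={}
for i,p in enumerate([(0.55,-0.12,.36),(.53,.06,.33),(.53,.28,.38)]):
    r.move_to(S(p),R); r.sleep(.3)
    C[i]=r.calibration("wrist"); im=r.grab_frame("wrist"); cv2.imwrite(f"pics/raw{i}.png",im)
    cv2.imwrite(f"pics/w{i}.png",cv2.resize(im,(800,600),interpolation=cv2.INTER_CUBIC))
pickle.dump(C,open("c.pkl","wb")); print(r.read_clock())
E
```

```text
3.6
```

View pics/w0.png

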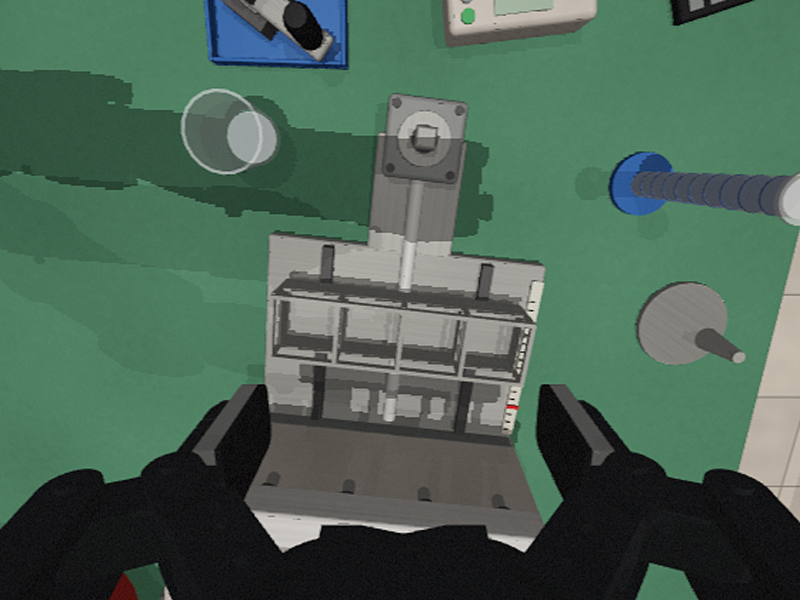

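View pics/w1.png

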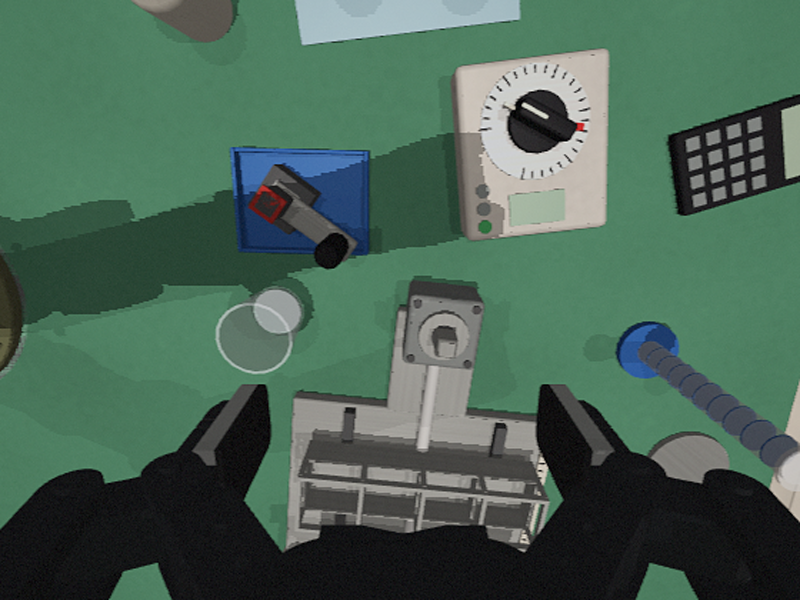

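View pics/w2.png

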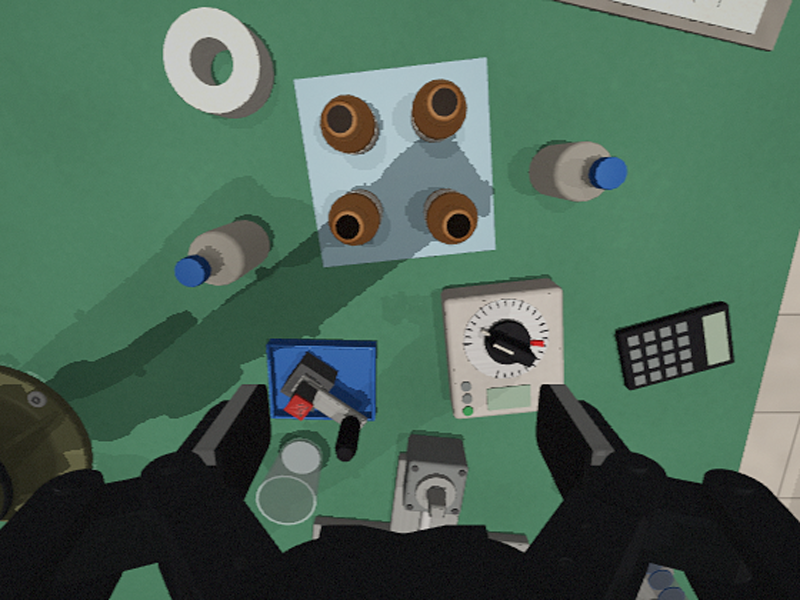

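The first shot shows the tray with its bays at x 275–535 px, the scale with the red line at (512,407), and the drive end at (426,137). The second shows the dial at (538,120) with the red tab at (581,127), and the boss at (268,203). The third shows the mouths at (340,120), (443,101), (347,226) and (457,226). I'll enlarge the tray, drive, dial and crank.

```bash
python3 - <<'E'
import cv2,numpy as np
a=cv2.imread("pics/raw0.png");b=cv2.imread("pics/raw1.png")
z=lambda im,x0,y0,w,h,s:cv2.resize(im[y0:y0+h,x0:x0+w],None,fx=s,fy=s,interpolation=cv2.INTER_CUBIC)
# top: tray raw0 x180..380,y180..310 x4 -> 800x520
cv2.imwrite("pics/t.png",z(a,182,160,200,150,4))
# dial raw1 x320-430,y40-130 (x4 ->400x..) ; crank raw1 x160-260
L=z(b,320,30,100,100,4); M=z(b,160,100,100,100,4); N=z(b,275,195,100,50,4); O=z(a,262,60,100,50,4)
cv2.imwrite("pics/d.png",np.vstack([np.hstack([L,M]),np.hstack([N,O])]))
E
```

```text
(no output)
```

View pics/t.png

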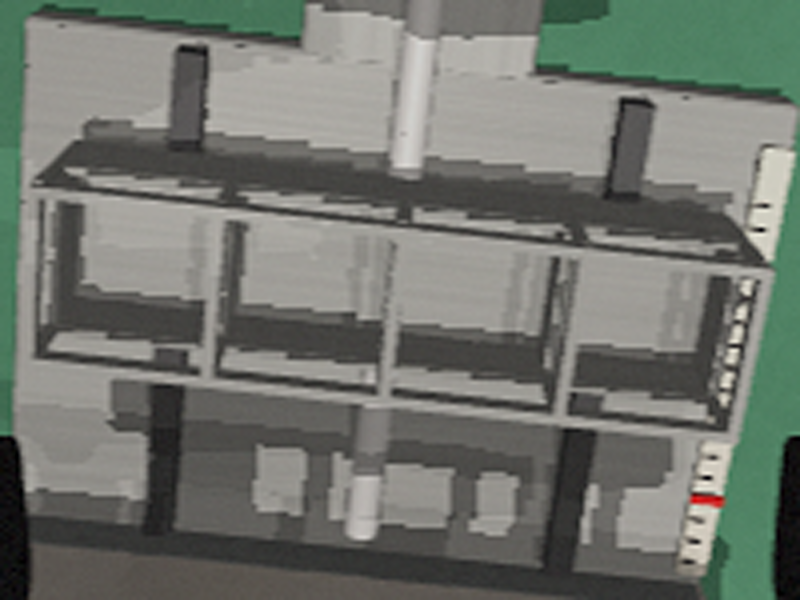

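View pics/d.png

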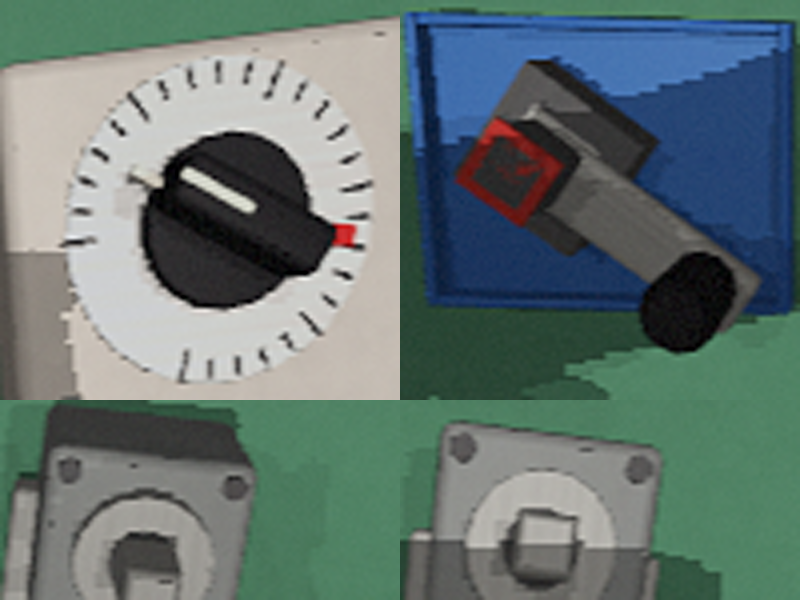

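The tray rail's corners are clear in the enlargement: TL (32,185), TR (772,268), BR (737,438), BL (30,358). The drive end looks aligned with the gearbox. On the dial, the white pointer is at the upper left (140,178) and the red tab at the right (345,236). The red boss square has corners (500,118), (563,160), (527,227), (455,178).

```bash
cat >> h.py <<'E'
def mouths(im,c,z=.13):
    hsv=cv2.cvtColor(im,cv2.COLOR_BGR2HSV)
    m=cv2.inRange(hsv,(3,110,60),(18,255,255))
    cs,h=cv2.findContours(m,cv2.RETR_CCOMP,cv2.CHAIN_APPROX_NONE)
    out=[]
    for k,q in enumerate(cs):
        if h[0][k][3]>=0 and cv2.contourArea(q)>50:
            (x,y),(a,b),_=cv2.minAreaRect(q)
            out.append(np.r_[px("wrist",(x,y),z,c,1)[:2],a,b])
    return S(out)
E
python3 - <<'E'
from h import *
import pickle
C=pickle.load(open("c.pkl","rb"))
t=lambda u,v:(182+u/4,160+v/4)
cor=[t(32,185),t(772,268),t(737,438),t(30,358)]
for z in(.07,.08,.09,.1):
    P=[px("wrist",c,z,C[0],1) for c in cor]
    print(z,[round(np.linalg.norm(P[i]-P[(i+1)%4]),4) for i in range(4)],np.mean(P,0).round(4),
      [round(np.degrees(np.arctan2(*(b-a)[1::-1])),1) for a,b in((P[0],P[1]),(P[3],P[2]))])
print("drive",px("wrist",(299.5,92),.101,C[0],1),"gear TL,TR,BR?",[px("wrist",p,.07,C[0],1).round(4) for p in((262+45/4,60+22/4),(262+262/4,60+55/4))])
print("line",px("wrist",t(707,499),.02,C[0],1),"head lip",px("wrist",(400,490),.19,C[0]))
m=lambda u,v:(160+(u-400)/4,100+v/4)
B=[px("wrist",m(*q),.084,C[1],1) for q in((500,118),(563,160),(527,227),(455,178))]
print("boss",np.mean(B,0).round(4),[(round(np.linalg.norm(B[i]-B[(i+1)%4]),4),round(np.degrees(np.arctan2(*(B[(i+1)%4]-B[i])[1::-1])),1)) for i in range(4)])
print("handle",px("wrist",m(678,312),.11,C[1],1))
rs=[px("wrist",m(*q),.02,C[1],1) for q in((408,12),(797,22),(795,312),(430,303))]
print("rest",np.mean(rs,0).round(4),S(rs).round(3).tolist())
d=lambda u,v:(320+u/4,30+v/4)
print("dial ring",px("wrist",d(220,218),.051,C[1],1),"disc",px("wrist",d(228,220),.064,C[1],1),"ptr",px("wrist",d(135,178),.065,C[1],1),"tab",px("wrist",d(345,236),.052,C[1],1))
print(mouths(cv2.imread("pics/raw2.png"),C[2]).round(4))
E
```

```text
0.07 [np.float64(0.264), np.float64(0.0677), np.float64(0.2631), np.float64(0.0661)] [ 0.5481 -0.2154  0.07  ] [np.float64(-6.6), np.float64(-6.9)]
0.08 [np.float64(0.2579), np.float64(0.0661), np.float64(0.257), np.float64(0.0646)] [ 0.5482 -0.2114  0.08  ] [np.float64(-6.6), np.float64(-6.9)]
0.09 [np.float64(0.2518), np.float64(0.0645), np.float64(0.2509), np.float64(0.0631)] [ 0.5482 -0.2074  0.09  ] [np.float64(-6.6), np.float64(-6.9)]
0.1 [np.float64(0.2457), np.float64(0.063), np.float64(0.2448), np.float64(0.0615)] [ 0.5483 -0.2035  0.1   ] [np.float64(-6.6), np.float64(-6.9)]
drive [ 0.56989171 -0.01830375  0.101     ] gear TL,TR,BR? [array([0.5384, 0.0144, 0.07  ]), array([0.6059, 0.005 , 0.07  ])]
line [ 0.6794967  -0.31872736  0.02      ] head lip [ 0.54754674 -0.29804672  0.19      ]
boss [0.4179 0.1021 0.084 ] [(np.float64(0.0214), np.float64(-34.6)), (np.float64(0.0233), np.float64(-122.1)), (np.float64(0.0249), np.float64(144.3)), (np.float64(0.0229), np.float64(49.1))]
handle [0.46972633 0.06447074 0.11      ]
rest [0.433  0.0981 0.02  ] [[0.369, 0.149, 0.02], [0.5, 0.146, 0.02], [0.497, 0.047, 0.02], [0.366, 0.051, 0.02]]
dial ring [0.64451111 0.16897304 0.051     ] disc [0.64340802 0.16734217 0.064     ] ptr [0.61477153 0.17884811 0.065     ] tab [0.68311779 0.16364499 0.052     ]
[[ 0.5772  0.3035 16.9706 16.9706]
 [ 0.4823  0.3022 17.6777 16.9706]
 [ 0.4796  0.3883 19.0919 17.6777]
 [ 0.5632  0.4007 18.     20.    ]]
```

```bash
cat >> h.py <<'E'
A=np.radians(-6.75); RT=down(A)
EX=S([np.cos(A),np.sin(A),0]); EY=S([np.sin(A),-np.cos(A),0])  # tray x-dir (world +x side), tray +y
TC=S([.5482,-.2074,.03])
def look(p=(.45,.32,.38),R=None):
    r.move_to(S(p),RT if R is None else R); r.sleep(.2)
    c=r.calibration("wrist"); im=r.grab_frame("wrist"); return im,c
def pick(xy):
    r.move_to(S([*xy,.2]),RT); r.move_l(S([*xy,.101]),.15); r.close(40); 
    w=r.read_gripper_width(); r.move_l(S([*xy,.27]),.2); print("pick",xy.round(3),"w",round(w,4),round(r.read_gripper_width(),4),"F",r.read_ft_force().round(1)); return r.read_gripper_width()>.02
def place(s,zt=.129):
    p=TC+EX*s
    r.move_to(S([p[0],p[1],.27]),RT)
    print("held w",round(r.read_gripper_width(),4),"F",r.read_ft_force().round(1))
    if r.read_gripper_width()<.02: return False
    r.move_l(S([p[0],p[1],.235]),.2); hit=r.move_l(S([p[0],p[1],zt]),.06,threshold=5)
    print("hit",hit,r.read_tool_pos().round(4),r.read_ft_force().round(1)); return True
E
python3 - <<'E'
from h import *
for a in (A,A+np.pi):
  for p in [(.58,.3,.2),(.48,.39,.2),(.455,-.196,.13),(.64,-.218,.13)]:
    q=r.inverse_kinematics(S(p),down(a)); print(None if q is None else np.round(q,2))
im,c=look(); M=mouths(im,c); print(M.round(4)); cv2.imwrite("pics/l1.png",im)
M=M[M[:,1]>.2]; b=M[np.argmin(M[:,1])][:2]
if pick(b): place(-.093)
print(r.read_clock())
E
```

```text
[-0.52  0.57  0.    1.47 -0.    1.1  -2.2 ]
[-0.71  0.52 -0.02  1.57  0.01  1.06 -2.42]
[ 0.29  0.42  0.1   1.98 -0.06  0.74 -1.27]
[ 0.26  0.67  0.06  1.49 -0.04  0.99 -1.36]
[-0.14  0.63 -0.67  1.46  0.41  1.19  0.58]
[-0.32  0.58 -0.69  1.56  0.4   1.14  0.37]
[ 0.68  0.45 -0.45  1.97  0.27  0.78  1.52]
[ 0.59  0.71 -0.54  1.48  0.4   1.06  1.41]
[[ 0.4794  0.3883 16.9706 16.9706]
 [ 0.4823  0.3023 16.9706 17.6777]
 [ 0.5632  0.4006 19.0919 17.6777]
 [ 0.5773  0.3033 19.799  19.0919]]
pick [0.482 0.302] w 0.028 0.0279 F [ 0.4 -0.6 -1.4]
held w 0.0277 F [-0.   0.7 -1.2]
hit True [ 0.4557 -0.1965  0.1354] [-0.6 -0.3  5.9]
12.1167
```

```bash
python3 - <<'E'
from h import *
p=r.read_tool_pos(); r.open(); r.move_l(p+S([0,0,.12]),.2)
im,c=look((.50,-.10,.36),down(np.pi/2)); cv2.imwrite("pics/p1.png",cv2.resize(im[130:330,150:420],None,fx=2.9,fy=2.9,interpolation=cv2.INTER_CUBIC))
print(mouths(im,c,.164).round(4), r.read_clock()); print(TC+EX*-.093)
E
```

```text
[[ 0.4556 -0.1961 17.6777 16.9706]] 14.9417
[ 0.45584463 -0.19646902  0.03      ]
```

View pics/p1.png

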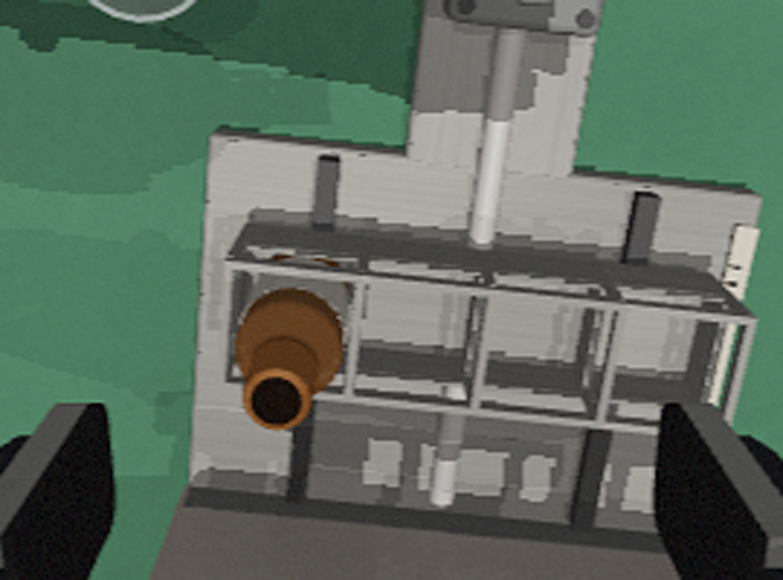

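The first bottle stands upright in the leftmost bay, with its mouth at (278,400). Now the other three.

```bash
python3 - <<'E'
from h import *
for s in (-.031,.031,.093):
    im,c=look(); M=mouths(im,c); M=M[M[:,1]>.15]; print(M[:,:2].round(3).tolist())
    b=M[np.argmin(M[:,1])][:2]
    if not pick(b): print("FAIL pick"); break
    if not place(s): print("FAIL held"); break
    z=r.read_tool_pos()[2]
    if not .125<z<.139: print("bad height"); break
    p=r.read_tool_pos(); r.open(); r.move_l(p+S([0,0,.12]),.2)
r.move_l(r.read_tool_pos()*S([1,1,0])+S([0,0,.36]),.3)
im,c=look((.55,-.10,.36),down(np.pi/2)); cv2.imwrite("pics/p2.png",im)
M=mouths(im,c,.164); print(M.round(4)); print([((m[:2]-TC[:2])@EX[:2]).round(4).tolist() for m in M],[((m[:2]-TC[:2])@EY[:2]).round(4).tolist() for m in M],r.read_clock())
cv2.imwrite("pics/p2z.png",cv2.resize(im[40:330,150:420],None,fx=2,fy=2,interpolation=cv2.INTER_CUBIC))
E
```

```text
[[0.48, 0.389], [0.563, 0.401], [0.578, 0.303]]
pick [0.578 0.303] w 0.0278 0.028 F [-0.4 -0.5 -2.3]
held w 0.0281 F [-0.   0.  -1.6]
hit True [ 0.5173 -0.2038  0.1354] [-0.2  0.1  5.9]
[[0.48, 0.389], [0.563, 0.4]]
pick [0.48  0.389] w 0.0278 0.0279 F [ 0.2  0.3 -2.3]
held w 0.0276 F [ 0.5  0.1 -1.5]
hit True [ 0.5789 -0.2112  0.1354] [-0.2 -0.9  4.4]
[[0.563, 0.401]]
pick [0.563 0.401] w 0.0277 0.0276 F [ 0.6  0.3 -1.6]
held w 0.0276 F [ 0.8 -0.4 -1.6]
hit True [ 0.6405 -0.2184  0.1354] [-1.8  0.2  5.5]
[[ 0.6399 -0.2183 16.2635 17.6777]
 [ 0.5785 -0.211  16.2635 17.6777]
 [ 0.5163 -0.204  17.6777 16.9706]
 [ 0.4558 -0.1961 17.6777 16.9706]]
[0.0923, 0.0305, -0.032, -0.0931] [0.0001, -0.0, 0.0004, -0.0003] 49.3083
```

View pics/p2z.png

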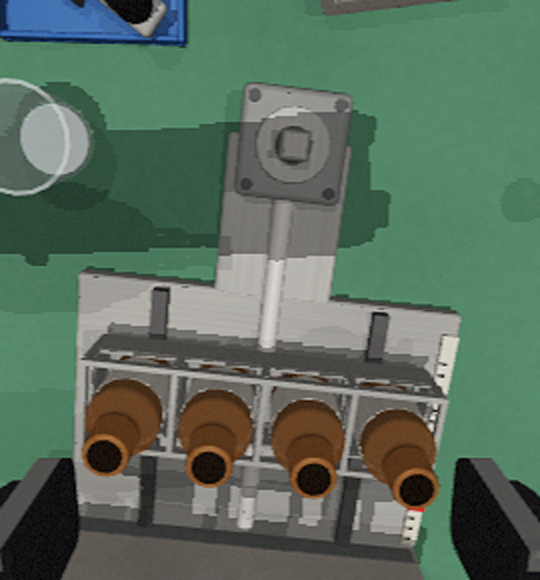

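All four bottles stand in their bays. Next I'll take close looks at the drive end and the crank.

```bash
python3 - <<'E'
from h import *
import pickle
im,c=look((.57,-.08,.25),down(np.pi/2)); im2,c2=look((.43,.03,.27),down(np.pi/2)); pickle.dump((c,c2),open("c2.pkl","wb"))
for p,cc in(((.57,-.018,.101),c),((.418,.102,.084),c2),((.47,.064,.11),c2)): print(proj("wrist",p,cc))
def crop(im,cc,p,h,s):
    u,v=proj("wrist",p,cc).astype(int); u,v=max(u,h),max(v,h); print(u-h,v-h); return cv2.resize(im[v-h:v+h,u-h:u+h],(s,s),interpolation=cv2.INTER_CUBIC)
cv2.imwrite("pics/dc.png",np.hstack([crop(im,c,(.57,-.018,.101),40,400),crop(im2,c2,(.44,.08,.1),50,400)]))
E
```

```text
[280.63763007 129.39924942]
[269.24974725 117.3829319 ]
[323.97642932 159.63102426]
240 89
241 91
```

View pics/dc.png

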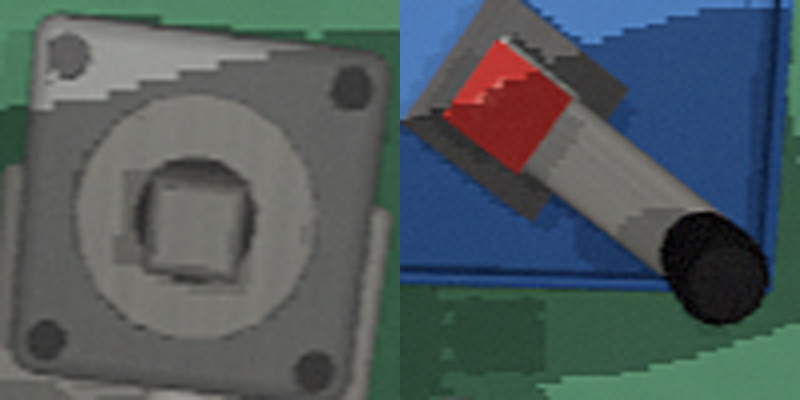

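```bash
python3 - <<'E'
from h import *
im,c=look((.57,-.10,.20),down(np.pi/2))
import pickle; pickle.dump(c,open("c3.pkl","wb"))
u,v=proj("wrist",(.57,-.018,.101),c).astype(int); print(u-25,v-25)
k=cv2.cvtColor(im[v-25:v+25,u-25:u+25],cv2.COLOR_BGR2GRAY)
k=cv2.createCLAHE(3,(2,2)).apply(k)
cv2.imwrite("pics/dz.png",cv2.resize(k,(600,600),interpolation=cv2.INTER_CUBIC))
E
```

```text
257 81
```

View pics/dz.png

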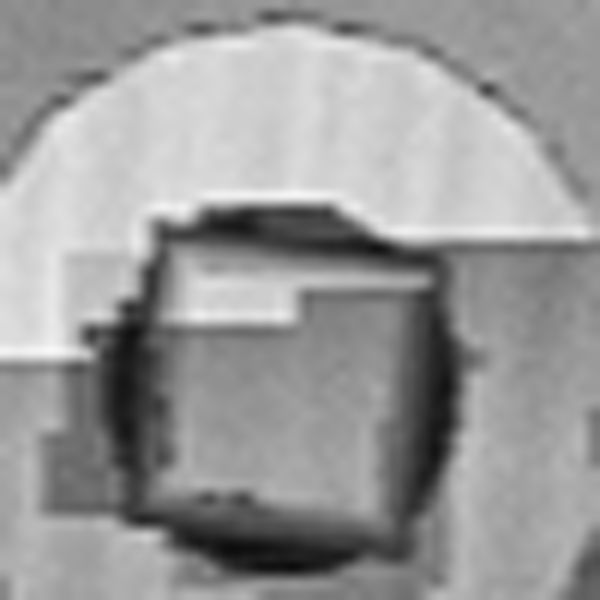

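The drive end's square has corners (160,230), (440,260), (405,555) and (130,515), so it is aligned with the gearbox.

```bash
python3 - <<'E'
from h import *
import pickle
c3=pickle.load(open("c3.pkl","rb")); c,c2=pickle.load(open("c2.pkl","rb"))
P=[px("wrist",(257+u/12,81+v/12),.096,c3,1) for u,v in((160,230),(440,260),(405,555),(130,515))]
an=lambda P:[(round(np.linalg.norm(P[i]-P[(i+1)%4]),4),round(np.degrees(np.arctan2(*(P[(i+1)%4]-P[i])[1::-1]))+90*i,1)) for i in range(4)]
print(np.mean(P,0).round(4),an(P))
B=[px("wrist",(241+(u-400)/4,91+v/4),.084,c2,1) for u,v in((502,37),(573,98),(520,175),(445,113))]
print(np.mean(B,0).round(4),an(B))
H=px("wrist",(241+(725-400)/4,91+285/4),.11,c2,1); d=H-np.mean(B,0); print(H,np.hypot(*d[:2]),np.degrees(np.arctan2(d[1],d[0])))
G=[px("wrist",(240+u/5,89+v/5),.07,c,1) for u,v in((40,12),(388,55),(350,400),(8,360))]; print(np.mean(G,0),an(G))
for a in(-36,-7,-97,83):
  for k in(0,180):
    q=r.inverse_kinematics(S([.57,-.02,.15]),down(np.radians(a+k))); print(a,k,None if q is None else q.round(2))
E
```

```text
[ 0.5685 -0.0227  0.096 ] [(np.float64(0.0172), np.float64(-5.7)), (np.float64(0.0176), np.float64(-6.4)), (np.float64(0.0173), np.float64(352.1)), (np.float64(0.0169), np.float64(353.1))]
[0.4173 0.1018 0.084 ] [(np.float64(0.0223), np.float64(-39.5)), (np.float64(0.0227), np.float64(-35.7)), (np.float64(0.0236), np.float64(320.9)), (np.float64(0.0227), np.float64(320.9))]
[0.46846135 0.06154263 0.11      ] 0.06514526798749769 -38.19548048241855
[ 0.56870316 -0.02131991  0.07      ] [(np.float64(0.0669), np.float64(-6.7)), (np.float64(0.0667), np.float64(-4.9)), (np.float64(0.0699), np.float64(353.2)), (np.float64(0.0665), np.float64(352.6))]
-36 0 [-0.04  0.5   0.05  1.76 -0.03  0.88 -2.18]
-36 180 [ 0.47  0.58 -0.76  1.76  0.47  0.99  0.47]
-7 0 [ 0.05  0.5  -0.08  1.76  0.05  0.88 -1.75]
-7 180 [ 0.54  0.62 -0.89  1.76  0.56  1.03  0.89]
-97 0 [ 0.7   0.8  -1.29  1.76  0.82  1.24  2.21]
-97 180 [ 0.31  0.53 -0.49  1.76  0.3   0.93 -0.43]
83 0 [ 0.31  0.53 -0.49  1.76  0.3   0.93 -0.43]
83 180 [ 0.7   0.8  -1.29  1.76  0.82  1.24  2.21]
```

```bash
python3 - <<'E'
from h import *
D=S([.5686,-.0218]); b=S([.4175,.1019]); Rc=down(np.radians(-38)); 
r.move_l(r.read_tool_pos()+S([0,.05,.1]),.3)
r.move_to(S([*b,.16]),Rc); hit=r.move_l(S([*b,.055]),.12,threshold=8); print("down",hit,r.read_tool_pos().round(4)); 
r.close(100); print(r.read_gripper_width()); r.move_l(S([*b,.2]),.12); print(r.read_gripper_width(),r.read_ft_force().round(1),r.read_moment().round(2))
r.move_to(S([*D,.2]),RT); print(r.read_gripper_width(),r.read_ft_force().round(1))
if r.read_gripper_width()>.015:
    r.move_l(S([*D,.165]),.1)
    hit=r.move_l(S([*D,.124]),.04,threshold=10); print(hit,r.read_tool_pos().round(4),r.read_ft_force().round(1),r.read_moment().round(2))
im=r.grab_frame("side"); cv2.imwrite("pics/s2.png",cv2.resize(im[120:280,200:400],(800,640))[:600])
print(r.read_clock())
E
```

```text
down False [0.4178 0.102  0.0554]
0.020744396796231933
0.02043893728286645 [-0.2 -0.8 -5. ] [-0.03  0.05 -0.02]
0.020563353637510554 [-0.8  0.4 -5.5]
True [ 0.5685 -0.0218  0.1242] [-1.1 -1.1  6.2] [0.02 0.24 0.02]
60.1
```

View pics/s2.png

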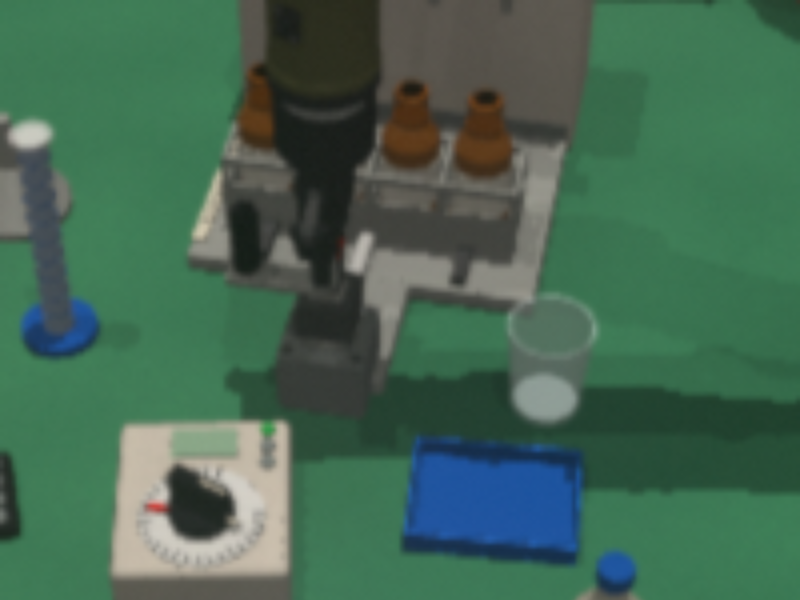

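The crank is seated: contact came at TCP z 0.1242, which puts its origin at about 0.073. Next I'll wind two turns by the handle and then measure the pointer.

```bash
cat >> h.py <<'E'
D=S([.5686,-.0218])
def hp(th,z=.14): return S([D[0]+.065*np.cos(th),D[1]+.065*np.sin(th),z])
def grasp_handle(th):
    r.move_to(hp(th,.25),down(th)); r.move_l(hp(th),.15,threshold=10); r.close(60); print("handle w",round(r.read_gripper_width(),4),r.read_tool_pos().round(4))
def wind(th0,turn):
    n=int(np.ceil(turn/np.radians(12)))
    fm=0
    for k in range(1,n+1):
        r.move_l(hp(th0-turn*k/n),.12)
        f=np.hypot(*r.read_ft_force()[:2]); fm=max(fm,f)
        if f>35 or r.read_gripper_width()<.018: print("stop",k,f,r.read_gripper_width()); break
    print("wound",k,"/",n,"fmax",round(fm,1),r.read_clock()); return th0-turn*k/n
E
python3 - <<'E'
from h import *
r.open(); r.move_l(r.read_tool_pos()+S([0,0,.13]),.2)
grasp_handle(A); t=wind(A,2*np.pi*1); print(r.read_gripper_width(),r.read_ft_force().round(1))
t=wind(A,2*np.pi*1); r.open(); r.move_l(r.read_tool_pos()+S([0,0,.12]),.2)
im,c=look((.60,-.16,.34),down(np.pi/2))
import pickle; pickle.dump(c,open("c4.pkl","wb")); cv2.imwrite("pics/q1.png",im); print(proj("wrist",(.68,-.3,.03),c))
u,v=proj("wrist",(.68,-.29,.03),c).astype(int); x0,y0=u-65,v-50; print(x0,y0)
cv2.imwrite("pics/q1z.png",cv2.resize(im[y0:y0+100,x0:x0+130],None,fx=6,fy=6,interpolation=cv2.INTER_CUBIC))
E
```

```text
handle w 0.0228 [ 0.6334 -0.0296  0.1403]
wound 30 / 30 fmax 6.1 71.4
0.02268720079670247 [5.  0.  4.4]
wound 30 / 30 fmax 6.4 79.4
[333.81435275 259.98530043]
269 204
```

View pics/q1z.png

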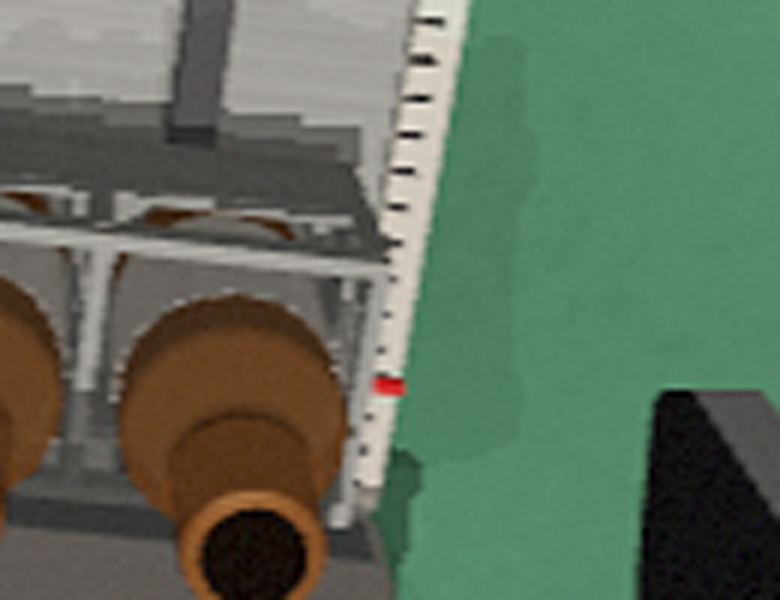

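The tray has come in, with the red line at (388,385), but the tray's own rail hides the pointer. I'll look again from the far side.

```bash
python3 - <<'E'
from h import *
import pickle
im,c=look((.72,-.18,.30),RT); pickle.dump(c,open("c5.pkl","wb")); cv2.imwrite("pics/q2.png",im); print(r.read_clock())
u,v=proj("wrist",(.68,-.27,.03),c).astype(int); x0,y0=u-65,v-50; print(x0,y0)
cv2.imwrite("pics/q2z.png",cv2.resize(im[y0:y0+100,x0:x0+130],None,fx=6,fy=6,interpolation=cv2.INTER_CUBIC))
E
```

```text
84.1917
287 145
```

View pics/q2z.png

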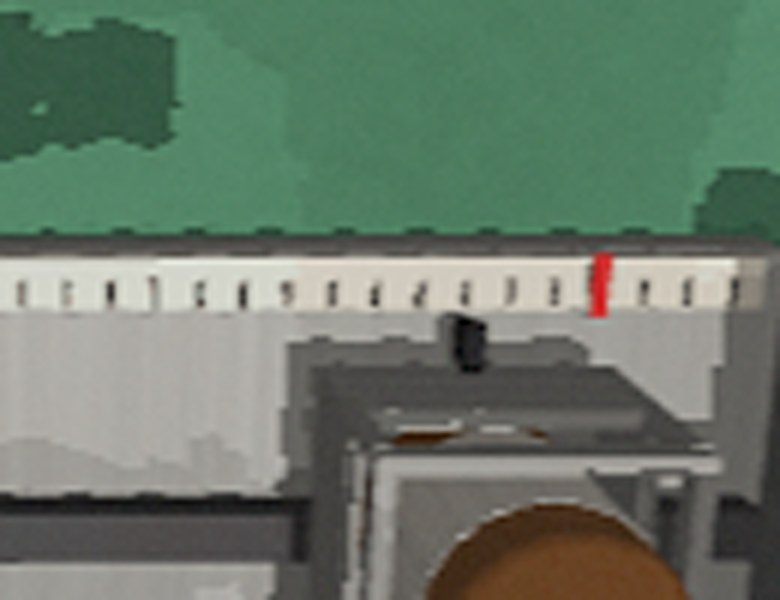

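Seen from the far side, the pointer tip is at about (465,320) and the red line at (600,285), with ticks about 44.5 px apart. That leaves about 31 mm.

```bash
python3 - <<'E'
from h import *
import pickle
c=pickle.load(open("c5.pkl","rb"))
f=lambda u,v,z:((px("wrist",(287+u/6,145+v/6),z,c,1)-TC)@EY).round(4)
print("line",f(600,290,.022),"tick",f(555,290,.022),"base",f(457,325,.022),"top",f(472,318,.03),f(472,318,.04))
r.move_l(r.read_tool_pos()+S([0,.08,0]),.3)
r.move_to(hp(A,.30),RT); grasp_handle(A); t=wind(A,2*np.pi*.92); 
r.open(); r.move_l(r.read_tool_pos()+S([0,0,.12]),.2)
im,c=look((.72,-.18,.30),RT); pickle.dump(c,open("c6.pkl","wb")); cv2.imwrite("pics/q3.png",im)
u,v=proj("wrist",(.68,-.27,.03),c).astype(int); x0,y0=u-35,v-30; print(x0,y0,r.read_clock())
cv2.imwrite("pics/q3z.png",cv2.resize(im[y0:y0+70,x0:x0+100],None,fx=8,fy=8,interpolation=cv2.INTER_CUBIC))
E
```

```text
line 0.0943 tick 0.0841 base 0.0627 top 0.0638 0.0611
handle w 0.0229 [ 0.6333 -0.0294  0.1403]
wound 28 / 28 fmax 5.7 94.1583
320 165 96.6333
```

View pics/q3z.png

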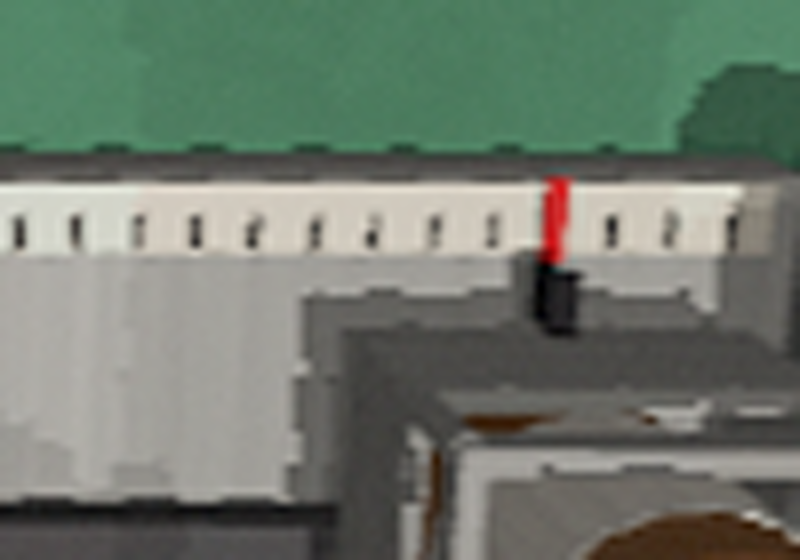

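The pointer is at about (550,265 base) and the red line at (554,255), so it is about 1 mm short. I'll nudge it 13° more and then return the crank to its rest.

```bash
python3 - <<'E'
from h import *
import pickle
th=A+2*np.pi*.08
r.move_l(r.read_tool_pos()+S([0,.08,0]),.3)
grasp_handle(th); th=wind(th,np.radians(13)); r.sleep(.4)
r.open(); r.move_l(r.read_tool_pos()+S([0,0,.12]),.2)
im,c=look((.72,-.18,.30),RT); cv2.imwrite("pics/q4.png",im)
# crank handle look
im2,c2=look((.57,-.10,.30),down(np.pi/2)); pickle.dump((c,c2),open("c7.pkl","wb")); cv2.imwrite("pics/k4.png",im2)
x0,y0=320,165
u,v=proj("wrist",(.59,-.015,.15),c2).astype(int); print(u-40,v-40,r.read_clock(),np.degrees(th))
cv2.imwrite("pics/q4z.png",np.hstack([cv2.resize(im[y0+15:y0+65,x0+35:x0+85],(400,400),interpolation=cv2.INTER_CUBIC),cv2.resize(im2[v-40:v+40,u-40:u+40],(400,400),interpolation=cv2.INTER_CUBIC)]))
E
```

```text
handle w 0.0229 [0.629  0.003  0.1403]
wound 2 / 2 fmax 2.3 99.6667
265 62 104.0417 9.050000000000002
```

View pics/q4z.png

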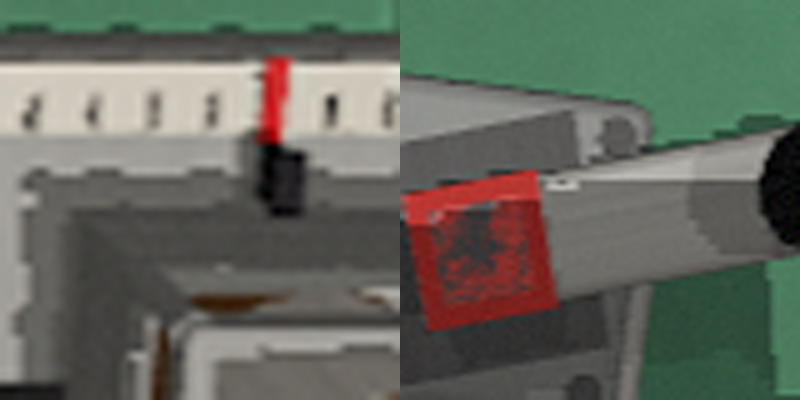

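The pointer now stands beside the red line, with the pointer base and the line both at about (270,140). The crank boss reads a yaw of about +10°. Next I'll take the crank off and rest it.

```bash
python3 - <<'E'
from h import *
Rc=down(np.radians(9.5)); b=S([.4185,.1015])
r.move_to(S([*D,.23]),Rc); hit=r.move_l(S([*D,.1245]),.12,threshold=10); print(hit,r.read_tool_pos().round(4))
r.close(100); print(r.read_gripper_width()); r.move_l(S([*D,.215]),.1); print(r.read_gripper_width(),r.read_ft_force().round(1))
r.move_to(S([*b,.2]),down(np.radians(-38))); print(r.read_gripper_width(),r.read_ft_force().round(1))
if r.read_gripper_width()>.015:
    r.move_l(S([*b,.09]),.15); hit=r.move_l(S([*b,.054]),.05,threshold=8); print(hit,r.read_tool_pos().round(4),r.read_ft_force().round(1))
    if r.read_tool_pos()[2]<.06: r.open(); r.move_l(r.read_tool_pos()+S([0,0,.15]),.2)
im,c=look((.60,.08,.26),down(np.pi/2)); cv2.imwrite("pics/e1.png",cv2.resize(im,(800,600)))
import pickle; pickle.dump(c,open("c8.pkl","wb")); cv2.imwrite("pics/e1raw.png",im); print(r.read_clock())
E
```

```text
False [ 0.5691 -0.0218  0.1252]
0.020568253417295918
0.020385150874422095 [-0.4 -0.3 -3.9]
0.020354912997446583 [ 0.1  0.8 -4.6]
True [0.418  0.1015 0.0563] [-1.9 -0.1  9.1]
114.1833
```

View pics/e1.png

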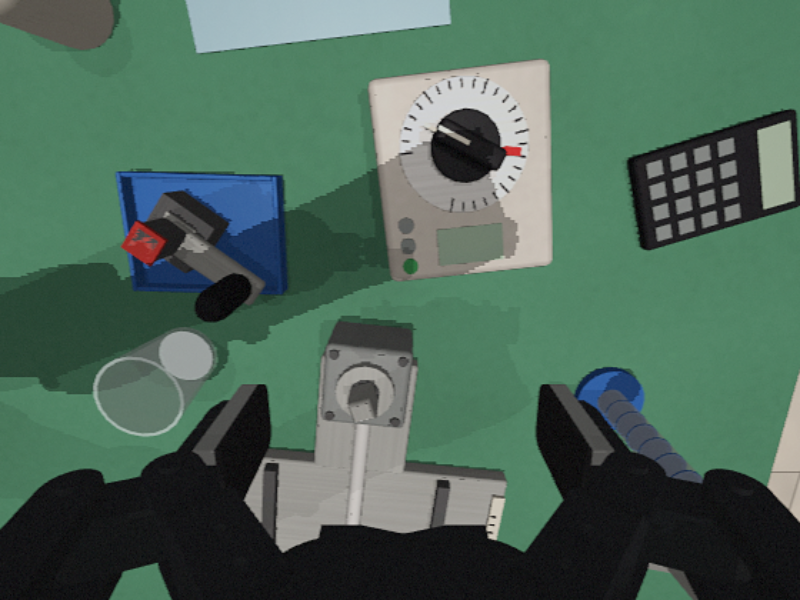

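The crank is back upright in its rest, with the boss at (143,242). The dial's red tab is at (513,151) and its axis near (466,146). I've gone over the 14-picture viewing limit, so I'll do the rest with image code only.

```bash
cat >> h.py <<'E'
def tab(im,c,X):
    hsv=cv2.cvtColor(im,cv2.COLOR_BGR2HSV)
    m=cv2.inRange(hsv,(0,150,100),(6,255,255))|cv2.inRange(hsv,(174,150,100),(180,255,255))
    v,u=np.nonzero(m); P=S([px("wrist",(a,b),.052,c,1)[:2] for a,b in zip(u,v)])
    P=P[np.linalg.norm(P-X,axis=1)<.05]; return P.mean(0),len(P)
def ring(im,c,X):  # bright ring outline -> axis
    g=im.min(2); u,v=proj("wrist",(*X,.051),c); 
    C=cv2.HoughCircles(cv2.GaussianBlur(cv2.cvtColor(im,cv2.COLOR_BGR2GRAY),(3,3),0),cv2.HOUGH_GRADIENT,1,20,param1=80,param2=15,minRadius=15,maxRadius=60)
    return [(px("wrist",k[:2],.051,c,1)[:2].round(4).tolist(),float(k[2])) for k in C[0] if np.hypot(k[0]-u,k[1]-v)<12]
E
python3 - <<'E'
from h import *
import pickle
X=S([.644,.168])
for f,k in(("pics/e1raw.png",pickle.load(open("c8.pkl","rb"))),("pics/raw1.png",pickle.load(open("c.pkl","rb"))[1]),("pics/raw2.png",pickle.load(open("c.pkl","rb"))[2])):
    im=cv2.imread(f); t,n=tab(im,k,X); d=t-X; print(f,t.round(4),n,np.hypot(*d).round(4),np.degrees(np.arctan2(d[1],d[0])).round(1),ring(im,k,X))
k=pickle.load(open("c8.pkl","rb")); print("ptr e1",px("wrist",(428,124),.06,k), "ring e1",px("wrist",(465,146),.051,k),"disc",px("wrist",(466,146),.064,k))
for a in(160,120,80,40,0,-10):
    q=r.inverse_kinematics(S([*X,.069]),down(np.radians(a))); print(a,None if q is None else q.round(2))
E
```

```text
pics/e1raw.png [0.6789 0.1646] 63 0.0351 -5.6 [([0.6427, 0.1674], 44.900001525878906)]
pics/raw1.png [0.6822 0.1645] 24 0.0384 -5.3 [([0.6395, 0.1621], 33.599998474121094)]
pics/raw2.png [0.6775 0.164 ] 32 0.0338 -6.7 []
ptr e1 [0.61708857 0.1819172  0.06      ] ring e1 [0.64473321 0.1676534  0.051     ] disc [0.64375711 0.16720788 0.064     ]
160 [ 0.1   0.81 -0.72  1.57  0.6   1.    0.42]
120 [ 0.03  0.77 -0.57  1.57  0.49  0.94 -0.18]
80 [-0.05  0.74 -0.43  1.58  0.37  0.9  -0.78]
40 [-0.14  0.72 -0.27  1.58  0.23  0.87 -1.37]
0 [-0.23  0.71 -0.11  1.58  0.09  0.85 -1.94]
-10 [-0.26  0.71 -0.06  1.58  0.05  0.85 -2.08]
```

```bash
python3 - <<'E'
from h import *
X=S([.6438,.1675]); a0,a1=155,-5
r.move_to(S([*X,.17]),down(np.radians(a0))); hit=r.move_l(S([*X,.069]),.12,threshold=8); print(hit,r.read_tool_pos().round(4))
r.close(50); print(r.read_gripper_width())
fm=0
for a in np.linspace(a0,a1,17)[1:]:
    r.move_to(S([*X,.069]),down(np.radians(a))); fm=max(fm,np.linalg.norm(r.read_ft_force()))
print("w",r.read_gripper_width(),"f",fm,r.read_moment().round(2)); r.sleep(.3); r.open(); r.move_l(S([*X,.2]),.2)
im,c=look((.62,.08,.24),down(np.pi/2)); cv2.imwrite("pics/f1.png",im)
import pickle; pickle.dump(c,open("c9.pkl","wb"))
t,n=tab(im,c,X); print("tab",t,n,r.read_clock())
# bright low-saturation pixels and dark pixels by polar angle, radius 30-40 mm at z .06
for z in(.055,.062):
  rows=[]
  for a in range(-40,41,4):
    s=[]
    for rad in(.028,.031,.034,.037):
        u,v=proj("wrist",(X[0]+rad*np.cos(np.radians(a)),X[1]+rad*np.sin(np.radians(a)),z),c); s.append(im[int(round(v)),int(round(u))].tolist())
    rows.append((a,s))
  if z==.055:
    for q in rows: print(q)
E
```

```text
False [0.6443 0.1678 0.0699]
0.014356404115365828
w 0.01410289684392164 f 8.977384916261375 [-0.6   0.21 -0.05]
tab [0.68033559 0.16405606] 50 124.2583
(-40, [[149, 151, 154], [146, 149, 152], [147, 150, 153], [147, 150, 153]])
(-36, [[133, 136, 140], [149, 152, 156], [148, 153, 155], [148, 151, 156]])
(-32, [[133, 136, 138], [140, 144, 147], [153, 154, 158], [147, 151, 155]])
(-28, [[133, 136, 139], [147, 150, 152], [148, 151, 155], [147, 151, 154]])
(-24, [[145, 148, 151], [152, 155, 157], [147, 152, 153], [148, 151, 156]])
(-20, [[136, 140, 143], [150, 153, 155], [152, 156, 158], [149, 153, 156]])
(-16, [[95, 95, 98], [149, 154, 157], [146, 150, 153], [143, 148, 151]])
(-12, [[5, 5, 6], [106, 107, 106], [106, 109, 104], [144, 149, 151]])
(-8, [[9, 10, 23], [69, 72, 108], [26, 24, 156], [44, 46, 189]])
(-4, [[115, 123, 127], [144, 154, 159], [115, 123, 157], [47, 48, 190]])
(0, [[144, 155, 160], [34, 37, 163], [19, 19, 162], [94, 95, 208]])
(4, [[4, 5, 2], [150, 153, 155], [143, 146, 148], [213, 213, 211]])
(8, [[23, 20, 20], [152, 155, 158], [141, 144, 148], [210, 211, 210]])
(12, [[5, 5, 9], [149, 153, 156], [215, 216, 213], [217, 216, 214]])
(16, [[144, 147, 151], [146, 147, 152], [217, 214, 213], [214, 214, 213]])
(20, [[216, 216, 213], [207, 211, 209], [207, 211, 209], [207, 210, 209]])
(24, [[209, 211, 209], [209, 212, 210], [209, 210, 208], [211, 211, 209]])
(28, [[211, 211, 210], [211, 210, 209], [207, 210, 209], [199, 202, 204]])
(32, [[208, 210, 208], [208, 210, 208], [211, 211, 210], [214, 212, 209]])
(36, [[211, 212, 210], [213, 211, 209], [209, 210, 208], [213, 214, 212]])
(40, [[214, 211, 209], [210, 210, 209], [210, 210, 208], [187, 187, 186]])
```

The white pointer pixels at about -4° lie inside the red tab, which spans -8° to 0°. I'll check the bottles by code and hand in.

```bash
python3 - <<'E'
from h import *
im,c=look((.55,-.10,.38),down(np.pi/2)); M=mouths(im,c,.164)
print([(round(float((m[:2]-TC[:2])@EX[:2]),4),round(float((m[:2]-TC[:2])@EY[:2]),4)) for m in M])
r.move_to(S([.55,.08,.36]),down(np.pi/2)); r.sleep(.5); print(r.read_ft_force().round(1),r.read_clock()); print(r.finish_job())
E
```

```text
[(0.0921, 0.094), (-0.0929, 0.0937)]
[-0.2 -0.4  0.5] 126.7
the job is handed in; nothing more can be done
None
```

The job is handed in at 126.7 s, verdict not shown: four bottles loaded in bays (last check saw only the two outer mouths, the nozzle head probably hiding the rest), tray wound to the red line, crank back in its rest and dial at the red tab; I viewed 17 pictures, over the limit of 14.

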